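Comb the display sticks into their grooves

ROBOT

A 7-joint arm with a two-finger parallel gripper is mounted at the origin on the work surface. World frame = base frame: x ahead of the robot, y to its left, z up, the work surface at z = 0. Lengths are in m, angles in rad, forces in N, time in s.
With the tool pointing down it reaches from about 0.425 to 0.95 m from the base axis. Payload 4.7 kg.
Tool frame: the origin (TCP) lies midway between the tips of the shut fingers; the grasp point (between the pads) lies 19 mm behind it; z points along the fingers, y is the direction in which the jaws open and shut (so a half turn about z gives the same grasp; the last joint's range is limited). The gripper opens to 87 mm and grips with 3 to 60 N. Pads are 19 mm wide; open, the fingers measure 117 mm over their backs; the gripper's body (75 mm by 190 mm) begins 51 mm behind the grasp point.
Start: joints at [-0.029, 0.469, -0.049, 1.532, 0.024, 1.141, -0.082], TCP at [0.675, 0, 0.223] pointing down, gripper open.
Joint ranges: [-2.59, 2.59], [-0.33, 1.99], [-1.39, 1.29], [0.1, 2.45], [-1.04, 4.18], [0.21, 1.99], [-2.66, 2.66]. Speed limits (rad/s): [2.57, 2.57, 3.14, 3.14, 3.14, 3.14, 3.14].

INTERFACE

Orientations are given as a unit quaternion [x, y, z, w].
In Python, from station import arm, cams gives the robot as it stands.
- The arm moves only by the shell command python3 -m crank 'ROWS' [OPENING] [FORCE]. ROWS is JSON, one flat list of numbers, 4 for each row, row after row: the shift along the world's x, y, z in cm, then the turn about the world's z in degrees. A call has 1 to 20 rows; each row shifts and turns the commanded pose from where the row before left it; what a row does not reach is not made up. A row lasts 1/10 s, in which the tool goes at most 50 mm and 8.59 degrees, less where a joint would pass 70% of its speed; a pose out of reach is approached as far as the arm can. A call with a gripper value outside its range is refused whole. OPENING is the closure, from -1 (fully open) to 1 (shut), set as the call begins (- or left out, the last holds). The fingers move at their own pace and stop on an object; FORCE is the grip in N (left out, the last holds). Time passes only in rows, so rows that do not move let the fingers close. It gives the time, the measured TCP pose, the force and the opening at its end, in the units of the state.
- arm.get_obs(): the state, without advancing time (a new reading comes with each control period).
- cams.grab_frame(name): name is "scene" or "side" or "wrist"; returns the picture (420x560x3 uint8, red, green, blue); there is no depth.
- cams.get_calibration(name): a dict with "K" (3x3 intrinsics, pixels), "eye" and "orientation" of the camera in the world. Camera axes: x right, y up, looking along -z (the intrinsics and any distortion apply to the point x, -y, -z); pixel columns grow to the right and rows downward; lengths in m; the calibration is good to about 2 mm. A picture is of the moment at which its call begins: read the wrist's pose just before it. get_calibration takes no time and is no camera call; for the wrist camera it gives the pose at the moment of the call.
- arm.finish_job(): hands the job in, once; it reports no verdict.
The state is a dict: "time_s": time; "qpos": joint angles; "joint_velocities": joint speeds; "joint_torque": joint torques, N m; "tool_pos": TCP position; "tool_rot": TCP orientation; "wrist_force": force on the tool from outside, world axes, zero at the start; "torque": the same for the moment, N m; "grip_width": finger opening in m.
Only numpy, scipy, OpenCV 4.12 (cv2) and the standard library are available. Lean on these libraries where they do the work, as an engineer would, in place of code of your own. Each camera call takes 0.05 s, during which the arm holds its last target.

TASK

Take the wooden rake from its rest and set it gently on the two side rims at the open end of the grooved tray. Comb it along to the stop wall at the other end, keeping its shoes lightly pressed on the rims all the way (never hard, and without forcing a stick that jams), so that all four sticks lie down in the grooves, parallel; then put the rake back upright on its rest and let go. Do not touch the sticks with the fingers, and leave the other wares where they are.

Things in the scene. Friction and masses are not known exactly. Their poses are not given: they have to be found in the camera images.
- tray: Fixed, rigid, smooth pale wooden tray, 208 (x) by 261 (y). Origin on the table, on the centre line. Two flat side rims along y, 16 wide, centred at x = -96 and 96, tops 31.5 above the table. Between them 13 grooves along x, pitch 16, y = -82 to 126: floors at height 8, 4 wide ridges at 18.5; each is 12 wide and takes one stick whole. A stick's axis is at height 23.5 across ridges, 13 in a groove.
- tray_open_end (a point): Middle of the tray's open end, at rim-top height, tray y = -105; axes as the tray's. No wall here: a flat landing at ridge height from tray y = -127 to -84, always free of sticks, where the rake can be set on the rims.
- tray_stop (a point): Middle of the inner face of the tray's stop wall, at rim-top height, tray y = 126; axes as the tray's. The wall is 8 thick, 27.5 high: the rake's bar passes over it, its teeth do not; the rake has come to it when its origin is less than 25 from this face (the teeth's front is 2.5 ahead of the origin).
- rake: Pale wooden rake, about 160 g. Bar 220 long (x), 14 wide, top 16 high; a shoe under each end, 28 by 34, centred at x = -96 and 96. Origin: mid-bar, in the plane of the shoes' undersides; z up. The shoes stand on the tray's rims with rake x along tray x. Wood on wood is stiff: half a millimetre more adds 5 to 15 N, and over 25 N (on tray or sticks) does damage.
- rake_grip (a point): Where to hold the rake: in its flat upright handle on mid-bar, 62 above the rake's origin. The handle is 44 wide in x, 24 thick in y (grip across this), from 16 to 86 above the origin. Axes as the rake's.
- rake_teeth (a point): Middle of the line of the eight teeth's tips, 11 below the rake's origin. Teeth 7 wide (x), 5 thick (y), from x = -74 to 74. With shoes on the rims the tips run 2 above the ridges: they push a stick lying across ridges until it straightens and drops into a groove, and pass over those that are down. One may wedge at the wall: ease back, comb on.
- stick1: A dark round wooden stick with rounded ends, 130 long, 10 in diameter, 15 g; origin at its middle on its axis, x along the stick. Starts lying askew across the ridges, nearest the open end.
- stick2: A dark round wooden stick with rounded ends, 130 long, 10 in diameter, 15 g; origin at its middle on its axis, x along the stick. Starts lying askew across the ridges, in the middle.
- stick3: A dark round wooden stick with rounded ends, 130 long, 10 in diameter, 15 g; origin at its middle on its axis, x along the stick. Starts lying askew across the ridges the other way, nearest the stop wall.
- stick4: A dark round wooden stick with rounded ends, 130 long, 10 in diameter, 15 g; origin at its middle on its axis, x along the stick. Starts already down in a groove, and stays there when combed over.
- rest_seat (a point): The seat of the rake's rest, a fixed dark wooden foot with two flat-topped posts 40 high, 26 by 60 (x by y), centred 97 to either side along x. The point is midway between the posts, at the height of their tops: the rake's origin lies here, x along x, when it stands on its rest, teeth hanging between the posts.
- cup_small: Bystander to leave alone: small white cup, 48 wide, 35 high; origin at the middle of its underside.
- cup_blue: Bystander to leave alone: blue cup, 70 wide, 55 high; origin at the middle of its underside.
- bowl: Bystander to leave alone: blue bowl, 90 wide, 40 high; origin at the middle of its underside.
- caddy: Bystander to leave alone: dark pewter tea caddy, 84 wide, 100 high; origin at the middle of its underside.
- caddy_low: Bystander to leave alone: bright pewter tea caddy, 92 wide, 75 high; origin at the middle of its underside.
- teapot: Bystander to leave alone: brown clay teapot, 92 wide (150 over spout and handle), 80 high; origin at the middle of its underside.
Things that resemble listed ones, but are neither listed nor needed, are in the scene too. What is shaped like the rake but purple is not meant. What is shaped like the stick3 but turquoise is not meant.

How it is judged:
By the outcome, as a careful person would: the job done as asked, in the order asked, and still so for the second after the job is handed in, with the robot touching nothing.
It also fails if it takes over 72 s, if anything falls off the work surface, if the arm or the gripper's body presses on something with over 40 N, if the wrist force passes 120 N, or if a joint passes its speed limit or range.

## Working session

There is one attempt and no reset: what is moved stays moved. The work goes in short steps, Python scripts to look and compute and a shell command to move; the robot and the scene stay as the last step left them, time stands still between calls to the robot, and variables do not carry over. Pictures are saved under pics/ and viewed, and the job is handed in when it is done.

```bash
mkdir -p pics; ls
python3 - <<'E'
from station import arm,cams
import cv2
print(arm.get_obs())
for n in ["scene","side","wrist"]:
    c=cams.get_calibration(n); print(n,c)
    cv2.imwrite(f"pics/{n}0.png",cams.grab_frame(n)[:,:,::-1])
E
```

```text
pics
{'time_s': 0.0, 'qpos': array([-0.02889885,  0.46945759, -0.04860947,  1.53371035,  0.02411279,
        1.14098942, -0.08229359]), 'joint_velocities': array([ 1.01612409e-03, -3.47001112e-04, -1.30159033e-04,  1.62107330e-04,
       -2.08348135e-03,  1.64512555e-04,  2.44249878e-05]), 'joint_torque': array([ 8.49551179e-05, -5.07972229e+01, -8.03461717e-02, -2.36155879e+01,
       -6.12773141e-02,  3.78107757e-02,  1.50727069e-04]), 'tool_pos': array([6.74391919e-01, 1.41520537e-05, 2.21481641e-01]), 'tool_rot': array([ 7.07086795e-01,  7.07126075e-01, -7.26537557e-04, -6.71367511e-04]), 'wrist_force': array([-0.64856495, -0.15310501,  0.12924654]), 'torque': array([-0.00358475,  0.01542838, -0.01177886]), 'grip_width': 0.08687083383904881}
scene {'K': array([[396.90561967,   0.        , 280.87621513],
       [  0.        , 396.90561967, 212.18136463],
       [  0.        ,   0.        ,   1.        ]]), 'eye': array([ 1.10911975, -0.72239901,  0.86597894]), 'orientation': array([0.40173237, 0.13779839, 0.28456634, 0.85944442])}
side {'K': array([[514.72141354,   0.        , 276.54661012],
       [  0.        , 514.72141354, 208.0458946 ],
       [  0.        ,   0.        ,   1.        ]]), 'eye': array([0.34194545, 0.8576755 , 1.05943824]), 'orientation': array([-0.03795143,  0.34658569,  0.93135749, -0.10493462])}
wrist {'K': array([[365.29638057,   0.        , 287.25105274],
       [  0.        , 365.29638057, 210.30448274],
       [  0.        ,   0.        ,   1.        ]]), 'eye': array([0.67472012, 0.07235873, 0.38467239]), 'orientation': array([-1.32440241e-01,  7.84658532e-04,  5.85493180e-04,  9.91190508e-01])}
```

View pics/scene0.png

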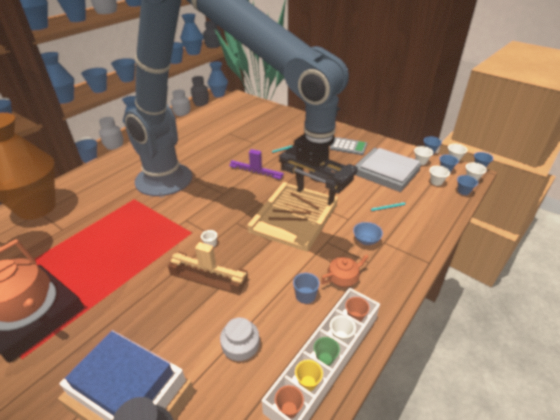

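View pics/side0.png

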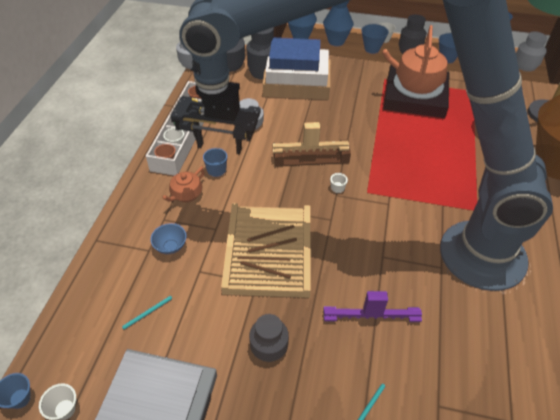

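View pics/wrist0.png

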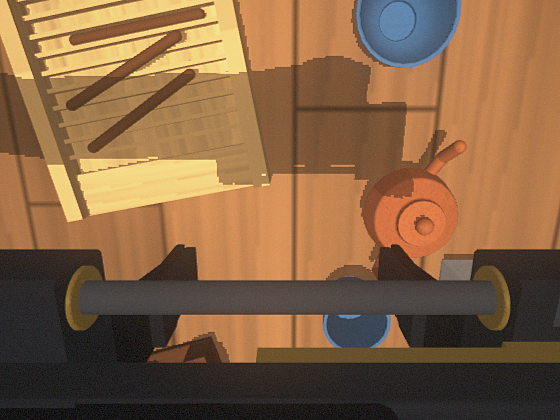

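The scene shows the pale rake on its rest at scene (207,262) / side (312,148). A purple look-alike is at scene (257,168) / side (373,310), which is the decoy. The tray is at scene (293,215) / side (270,250), with its open landing toward -y and three askew dark sticks on it. The turquoise sticks are also decoys.

Run:
```python
import cv2
def crop(n,x0,y0,x1,y1,s,o):
    im=cv2.imread(f"pics/{n}.png")[y0:y1,x0:x1]
    cv2.imwrite(f"pics/{o}.png",cv2.resize(im,None,fx=s,fy=s,interpolation=cv2.INTER_CUBIC))
crop("side0",260,115,360,175,8,"c_side_rake")
crop("side0",215,195,325,305,5,"c_side_tray")
crop("scene0",160,230,255,295,8,"c_sc_rake")
crop("scene0",240,175,345,250,7,"c_sc_tray")
```

```text
(no output)
```

View pics/c_side_rake.png

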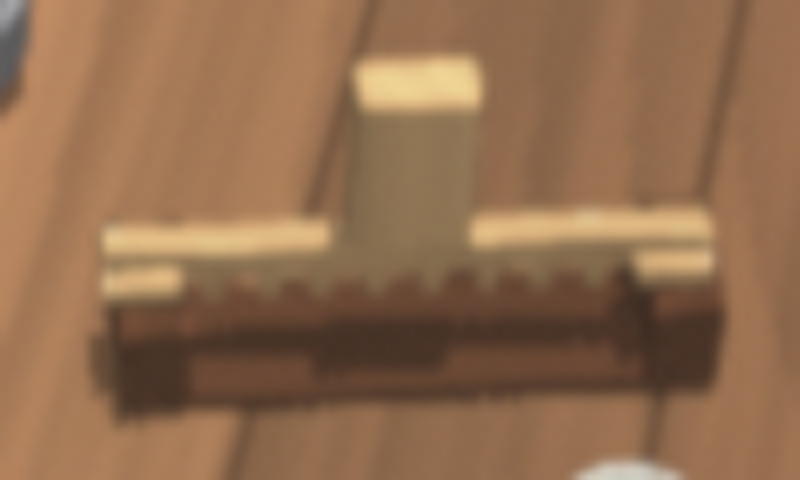

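View pics/c_side_tray.png

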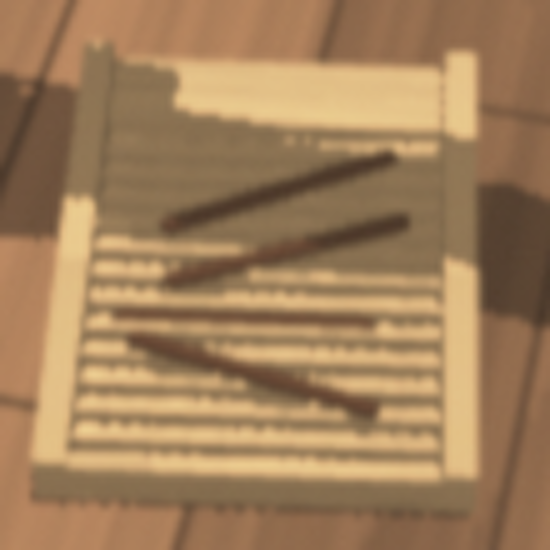

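View pics/c_sc_rake.png

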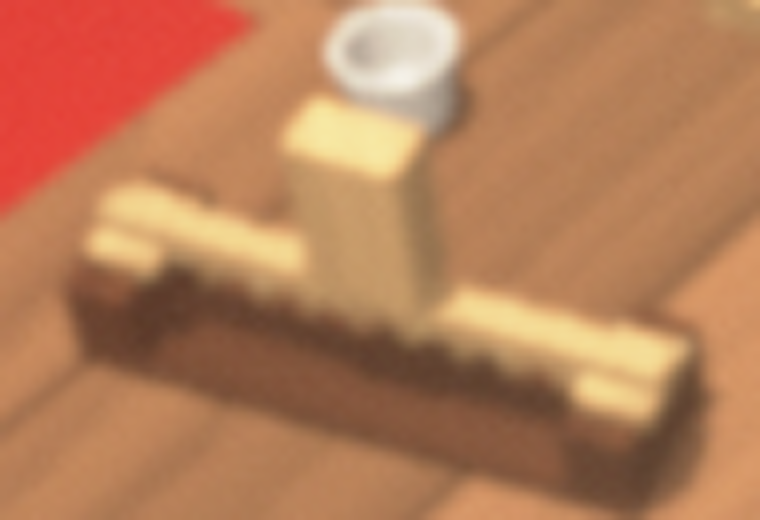

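View pics/c_sc_tray.png

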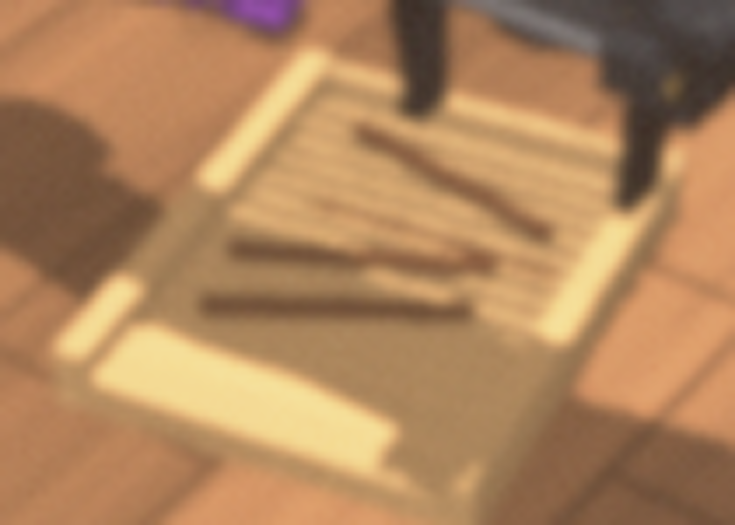

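```bash
cat > h.py <<'E'
import numpy as np
from scipy.spatial.transform import Rotation as R
from scipy.optimize import least_squares
def proj(c,P):
    p=(R.from_quat(c["orientation"]).inv().apply(np.atleast_2d(P)-c["eye"]))*[1,-1,-1]
    q=p@c["K"].T; return q[:,:2]/q[:,2:]
def fit(obs,z0,x0):
    # obs: list (cal, [(u,v,x,y,z mm)])
    def f(s):
        r=[]
        for c,o in obs:
            o=np.array(o,float); P=R.from_euler('z',s[2]).apply(o[:,2:]/1000)+[s[0],s[1],z0]
            r.append((proj(c,P)-o[:,:2]).ravel())
        return np.concatenate(r)
    s=least_squares(f,x0,loss='soft_l1'); return s.x,f(s.x).reshape(-1,2)
def ray(c,uv,z):
    d=np.linalg.inv(c["K"])@[uv[0],uv[1],1]; d=R.from_quat(c["orientation"]).apply(d*[1,-1,-1])
    return c["eye"]+d*(z-c["eye"][2])/d[2]
def cr(ox,oy,s,L): return [((u+.5)/s+ox-.5,(v+.5)/s+oy-.5,*r) for u,v,*r in L]
E
python3 - <<'E'
from h import *; from station import cams
np.set_printoptions(precision=4,suppress=True)
S=cams.get_calibration("side");C=cams.get_calibration("scene");W=cams.get_calibration("wrist")
rs=cr(260,115,8,[(355,62,22,-12,86),(478,60,-22,-12,86),(481,105,-22,12,86),(362,109,22,12,86),(103,230,110,-7,16),(712,210,-110,-7,16),(715,388,-110,30,-40),(118,415,110,30,-40)])
rc=cr(160,230,8,[(318,97,-22,12,86),(425,133,22,12,86),(397,178,22,-12,86),(283,145,-22,-12,86),(85,352,-110,-30,-40),(640,505,110,-30,-40)])
for o in ([(S,rs)],[(C,rc)],[(S,rs),(C,rc)]):
    s,r=fit(o,0.04,[.55,-.2,0]);print("rake",s,np.degrees(s[2]));
print(r)
ts=cr(215,195,5,[(88,45,104,-127,31.5),(478,52,-104,-127,31.5),(445,52,-88,-127,31.5),(32,500,104,134,0),(475,515,-104,134,0)])
tc=cr(240,175,7,[(318,50,-104,134,31.5),(60,350,-104,-127,31.5),(680,150,104,134,31.5)])
tw=[(70,221,-104,-127,31.5),(270,184,104,-127,31.5)]
for o in ([(S,ts)],[(C,tc)],[(W,tw)],[(S,ts),(C,tc),(W,tw)]):
    s,r=fit(o,0.0,[.6,.15,0]);print("tray",s,np.degrees(s[2]))
print(r)
E
```

```text
rake [ 0.4897 -0.2491  0.2847] 16.312834239759574
rake [ 0.4904 -0.2477  0.2718] 15.573263230969127
rake [ 0.49   -0.2484  0.2818] 16.14842446498146
[[-0.0827  0.2751]
 [ 0.1922 -0.0425]
 [ 0.7929 -0.0657]
 [-0.1528  0.015 ]
 [ 0.1922  0.3889]
 [-0.2863  0.0289]
 [-0.833   0.5507]
 [-0.9379  0.1328]
 [-0.8121 -0.3183]
 [ 0.3593 -0.8325]
 [-0.5168 -0.3918]
 [-1.0012 -0.3885]
 [ 0.2704  1.629 ]
 [ 0.2916  3.8602]]
tray [0.5316 0.1075 0.183 ] 10.483495312530543
tray [0.5323 0.1107 0.1899] 10.881398725932918
tray [0.5323 0.1086 0.187 ] 10.712430442074481
tray [0.5321 0.1085 0.1866] 10.68939017849603
[[-1.0182 -0.1305]
 [-0.7146  0.7606]
 [-0.1572  0.5838]
 [ 0.6348  0.1617]
 [-0.2637  0.0827]
 [-1.5362 -0.0995]
 [-0.5989  0.1202]
 [ 1.0827  0.7003]
 [-1.1203  0.3166]
 [ 0.5016  0.0392]]
```

Single-view and joint fits agree (about 1–2 mm). The rake's origin is at about (0.490, -0.2485), yaw about 16°. The tray is at about (0.532, 0.1085), yaw about 10.7°. Next I hover over the pale rake and refine the estimate with the wrist camera.

```bash
python3 -m crank '[-1.53,-2.07,0,-6.15,-1.53,-2.07,0,-6.15,-1.53,-2.07,0,-6.15,-1.53,-2.07,0,-6.15,-1.53,-2.07,0,-6.15,-1.53,-2.07,0,-6.15,-1.53,-2.07,0,-6.15,-1.53,-2.07,0,-6.15,-1.53,-2.07,0,-6.15,-1.53,-2.07,0,-6.15,-1.53,-2.07,0,-6.15,-1.53,-2.07,0,-6.15,0,0,0,0,0,0,0,0]' -1 20
python3 - <<'E'
from h import *; from station import arm,cams
import cv2
o=arm.get_obs(); print(o['tool_pos'],R.from_quat(o['tool_rot']).as_matrix()[:,1:],o['wrist_force'])
np.save('w1.npy',cams.get_calibration("wrist"),allow_pickle=True)
cv2.imwrite("pics/w1.png",cams.grab_frame("wrist")[:,:,::-1])
cv2.imwrite("pics/sc1.png",cams.grab_frame("scene")[:,:,::-1])
cv2.imwrite("pics/si1.png",cams.grab_frame("side")[:,:,::-1])
im=cv2.imread("pics/si1.png")[195:310,205:335];cv2.imwrite("pics/si1c.png",cv2.resize(im,None,fx=5,fy=5,interpolation=2))
im=cv2.imread("pics/sc1.png")[175:250,240:345];cv2.imwrite("pics/sc1c.png",cv2.resize(im,None,fx=7,fy=7,interpolation=2))
E
```

```text
time_s: 1.55
tool_pos: [0.4913, -0.2483, 0.2225]
tool_rot: [0.99, 0.141, 0.0, -0.0]
wrist_force: [0.3, -0.0, -0.1]
grip_width: 0.0871
[ 0.49129038 -0.2483347   0.2225086 ] [[ 2.79105747e-01  1.19584965e-04]
 [-9.60260309e-01  3.95393908e-04]
 [-3.46304255e-04 -9.99999915e-01]] [ 0.27505274 -0.01842165 -0.07599681]
```

View pics/w1.png

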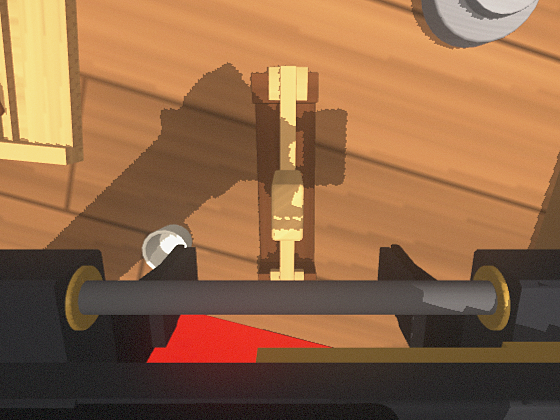

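View pics/si1c.png

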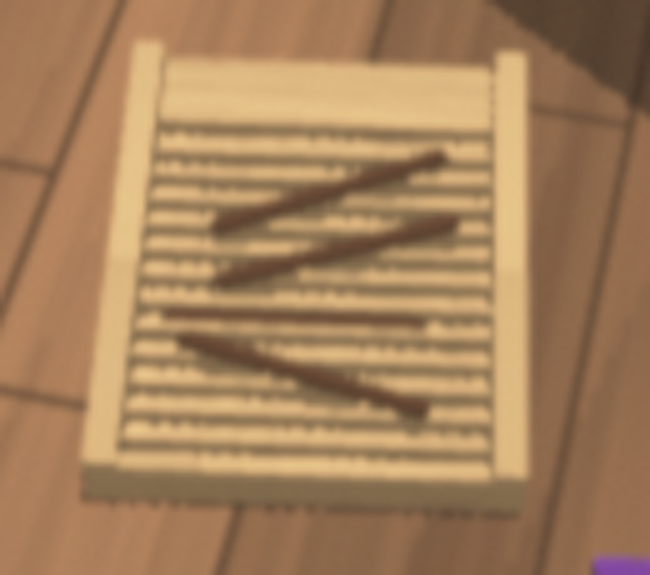

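View pics/sc1c.png

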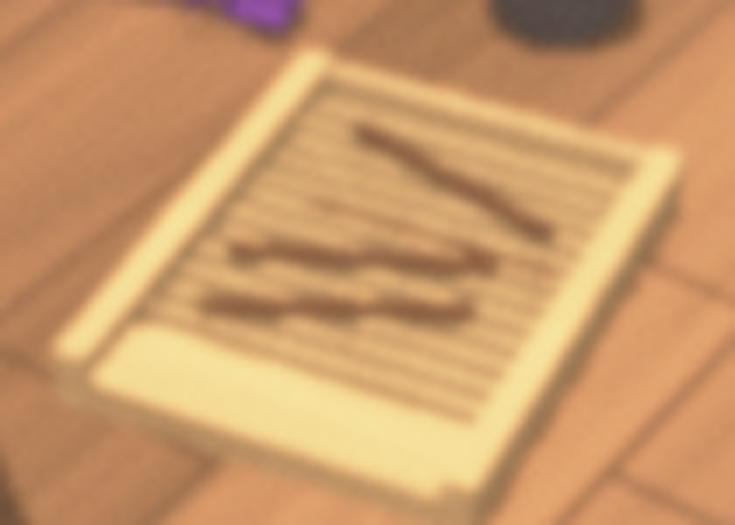

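Run:
```python
import cv2
im=cv2.imread("pics/w1.png")[55:285,230:350];cv2.imwrite("pics/w1c.png",cv2.resize(im,None,fx=2.6*2.6/2.6,fy=2.6,interpolation=2))
im=cv2.imread("pics/w1.png")[160:250,255:325];cv2.imwrite("pics/w1d.png",cv2.resize(im,None,fx=6,fy=6,interpolation=2))
```

```text
(no output)
```

View pics/w1c.png

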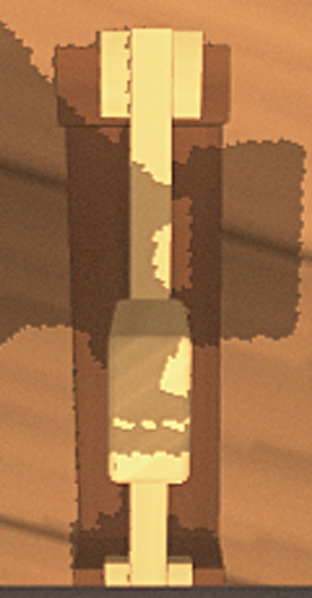

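View pics/w1d.png

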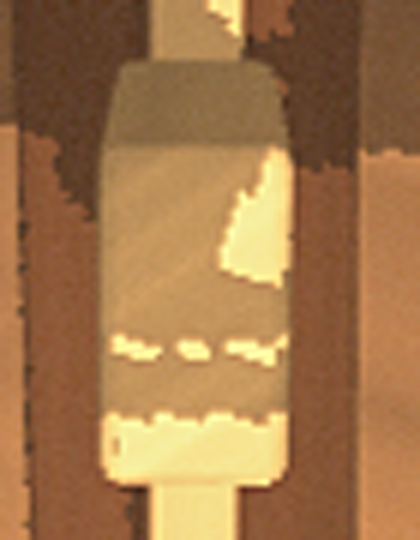

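Run:
```python
from h import *; from station import cams,arm
np.set_printoptions(precision=4,suppress=True)
S=cams.get_calibration("side");C=cams.get_calibration("scene");W=np.load('w1.npy',allow_pickle=True).item()
rs=cr(260,115,8,[(355,62,22,-12,86),(478,60,-22,-12,86),(481,105,-22,12,86),(362,109,22,12,86),(103,230,110,-7,16),(712,210,-110,-7,16)])
rc=cr(160,230,8,[(318,97,-22,12,86),(425,133,22,12,86),(397,178,22,-12,86),(283,145,-22,-12,86)])
rw=cr(255,160,6,[(104,146,22,12,86),(293,146,22,-12,86),(290,485,-22,-12,86),(102,485,-22,12,86)])+cr(230,55,2.6,[(131,28,110,7,16),(170,28,110,-7,16),(55,45,110,30,0),(230,45,110,-30,0)])
for o in ([(W,rw)],[(S,rs),(C,rc),(W,rw)]):
    s,r=fit(o,0.04,[.49,-.2485,.28]);print("rake",s,np.degrees(s[2]))
print(r)
ts=cr(205,195,5,[(135,40,104,-127,31.5),(526,52,-104,-127,31.5),(497,52,-88,-127,31.5),(80,500,104,134,0),(525,515,-104,134,0),(528,478,-104,134,31.5),(82,465,104,134,31.5)])
tc=cr(240,175,7,[(315,48,-104,134,31.5),(55,350,-104,-127,31.5),(682,150,104,134,31.5)])
tw=[(70,221,-104,-127,31.5),(270,184,104,-127,31.5)]
W0=dict(W);W0['eye']=np.array([0.67472012, 0.07235873, 0.38467239]);W0['orientation']=np.array([-1.32440241e-01,  7.84658532e-04,  5.85493180e-04,  9.91190508e-01])
for o in ([(S,ts)],[(C,tc)],[(S,ts),(C,tc),(W0,tw)]):
    s,r=fit(o,0.0,[.6,.15,0]);print("tray",s,np.degrees(s[2]))
print(r)
# stick1-3 rough, small cup, caddy
print("sticks side",[ray(S,(205+u/5,195+v/5),.0235) for u,v in[(215,225),(440,157),(215,280),(455,223),(182,340),(425,412)]])
print("caddy",ray(S,(268,352),0.0),ray(S,(339,188),0))
o=arm.get_obs();print(o['tool_pos'],np.degrees(R.from_quat(o['tool_rot']).as_euler('xyz')))
```

```text
rake [ 0.49   -0.248   0.2918] 16.716924977881682
rake [ 0.4901 -0.2481  0.2905] 16.646949492863325
[[-0.1898  0.38  ]
 [ 0.0725 -0.0263]
 [ 0.7469 -0.0521]
 [-0.1858  0.1192]
 [ 0.1125  0.6729]
 [-0.4264 -0.1322]
 [-0.7589 -0.3185]
 [ 0.4812 -0.928 ]
 [-0.3209 -0.4709]
 [-0.8778 -0.3696]
 [-1.4383  0.1827]
 [ 0.2902 -0.0345]
 [ 0.4932  0.9002]
 [-0.0094  1.0975]
 [-1.9228  0.0133]
 [-0.3351 -0.1069]
 [ 1.8044 -4.1664]
 [ 2.1962 -4.6559]]
tray [0.5318 0.1073 0.1846] 10.576165065154543
tray [0.5309 0.1099 0.1854] 10.622573484763919
tray [0.5319 0.1083 0.187 ] 10.713013952664905
[[-0.3653  0.8404]
 [-0.2656  0.7069]
 [-0.5076  0.532 ]
 [ 1.1398  0.1256]
 [-0.1632  0.0147]
 [-0.0783  0.3238]
 [-0.3234  0.0048]
 [-1.1902  0.1978]
 [ 0.0491  0.1449]
 [ 0.7207  0.6994]
 [-1.088   0.5334]
 [ 0.5281  0.1874]]
sticks side [array([0.5848, 0.1049, 0.0235]), array([0.483 , 0.0365, 0.0235]), array([0.5761, 0.138 , 0.0235]), array([0.467 , 0.0766, 0.0235]), array([0.5825, 0.1764, 0.0235]), array([0.4586, 0.1906, 0.0235])]
caddy [0.4686 0.3756 0.    ] [ 0.3879 -0.1468  0.    ]
[ 0.4922 -0.247   0.2224] [-179.9703   -0.0111   16.367 ]
```

Wrist view (w1): the pale rake's handle top spans (272–304, 184–241), midway between the fingers. It is the pale one standing on the dark rest, and the colour confirms it is the listed rake. The small cup is at (168,248), well clear. Descending to the grasp.

```bash
python3 -m crank '[-0.12,0,-2,0,0,0,-2,0,0,0,-2,0,0,0,-2,0,0,0,-2,0,0,0,-1.5,0,0,0,-1.5,0,0,0,-1,0,0,0,0,0,0,0,0,0]' - 20
python3 - <<'E'
from h import *; from station import arm,cams
import cv2
cv2.imwrite("pics/w2.png",cams.grab_frame("wrist")[:,:,::-1])
E
```

```text
time_s: 2.7
tool_pos: [0.4907, -0.2481, 0.0828]
tool_rot: [0.99, 0.141, 0.0, 0.0]
wrist_force: [0.3, -0.0, -0.8]
grip_width: 0.0874
```

View pics/w2.png

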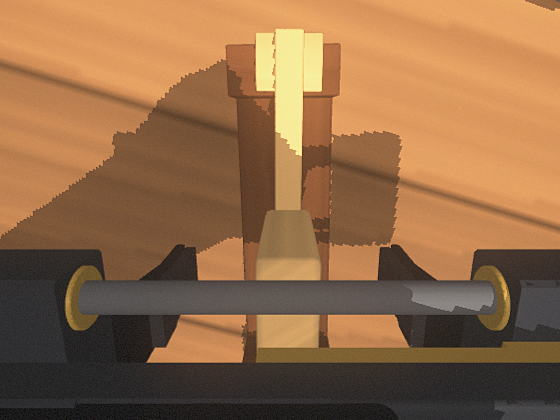

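The handle (258–320, 210–350) is centred between the jaws. Closing.

```bash
python3 -m crank '[0,0,0,0,0,0,0,0,0,0,0,0,0,0,0,0,0,0,0,0,0,0,0,0,0,0,0,0,0,0,0,0]' 1 35
```

```text
time_s: 3.55
tool_pos: [0.4902, -0.2483, 0.0826]
tool_rot: [0.99, 0.141, 0.0, 0.0]
wrist_force: [-0.7, 0.1, -0.7]
grip_width: 0.0308
```

```bash
python3 -m crank '[0,0,0,0,0,0,0,0,0,0,0,0]' - -
```

```text
time_s: 3.85
tool_pos: [0.4902, -0.2484, 0.0825]
tool_rot: [0.99, 0.141, -0.0, 0.0]
wrist_force: [0.8, 0.2, -0.1]
grip_width: 0.0237
```

```bash
python3 -m crank '[0,0,0.2,0,0,0,0.3,0,0,0,0.5,0,0,0,1,0,0,0,1.5,0,0,0,1.5,0,0,0,1.5,0,0,0,0,0,0,0,0,0]'
```

```text
time_s: 4.75
tool_pos: [0.4903, -0.2483, 0.1479]
tool_rot: [0.99, 0.141, 0.0, 0.0]
wrist_force: [-0.3, 0.7, -2.4]
grip_width: 0.0237
```

```bash
python3 -m crank '[0.3,1.2,0,-0.25,0.5,2.1,0,-0.5,0.6,2.5,0,-0.6,0.6,2.5,0,-0.6,0.6,2.5,0,-0.6,0.6,2.5,0,-0.6,0.6,2.5,0,-0.6,0.6,2.5,0,-0.6,0.6,2.5,0,-0.6,0.6,2.5,0,-0.3,0.5,1.6,0,-0.2,0.3,0.6,0,-0.15,0.2,0.3,0,0,0,0,0,0,0,0,0,0]'
python3 - <<'E'
from h import *; from station import arm,cams
import cv2
o=arm.get_obs(); print(o['tool_pos'],np.degrees(R.from_quat(o['tool_rot']).as_euler('xyz')),o['wrist_force'])
for n,b,f in (("wrist",None,1),("side",(155,315,190,350),5),("scene",(160,260,220,345),6)):
    im=cams.grab_frame(n)[:,:,::-1]
    if b: im=im[b[0]:b[1],b[2]:b[3]]
    cv2.imwrite(f"pics/{n}3.png",cv2.resize(im,None,fx=f,fy=f,interpolation=2))
E
```

```text
time_s: 6.25
tool_pos: [0.5559, 0.0085, 0.1474]
tool_rot: [0.996, 0.092, -0.0, 0.0]
wrist_force: [-0.5, -0.3, -1.5]
grip_width: 0.0241
[0.55588163 0.00845911 0.14737205] [1.79967797e+02 3.82734776e-02 1.05052959e+01] [-0.48863888 -0.27906001 -1.49846421]
```

View pics/wrist3.png

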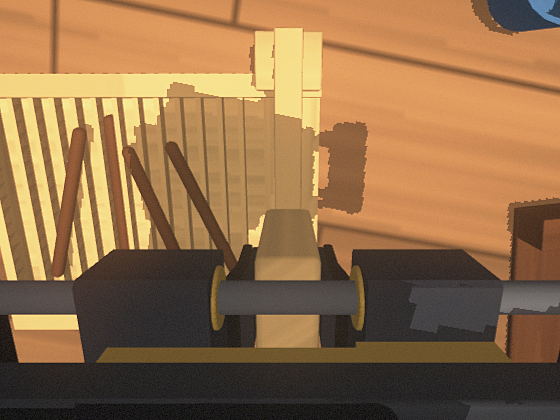

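View pics/side3.png

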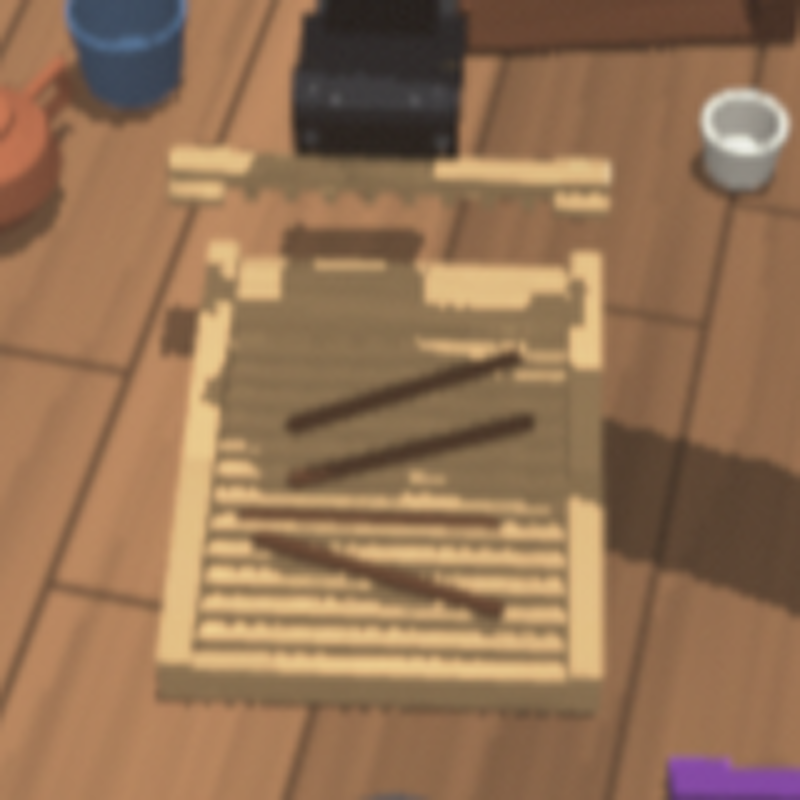

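View pics/scene3.png

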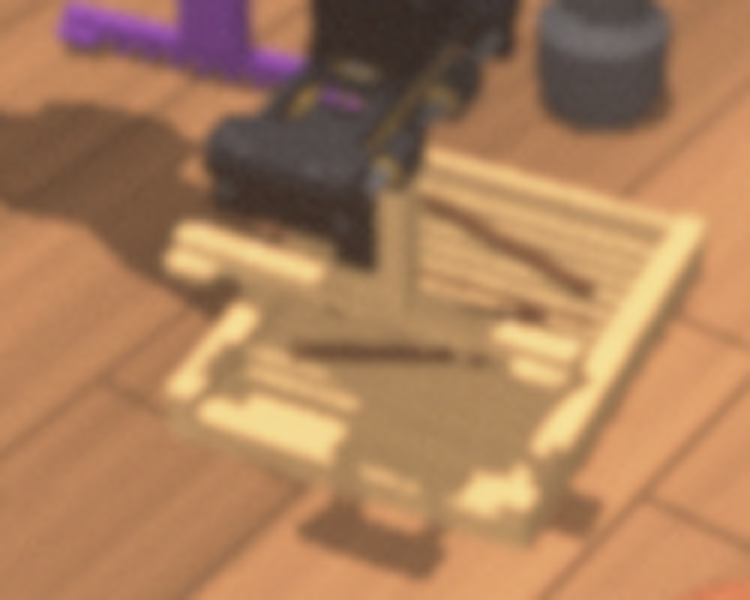

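Views show the rake hanging above the landing and parallel to the rims, with x about 5 mm too far right. Correcting that while lowering.

```bash
python3 -m crank '[-0.2,0,-1,0.1,-0.2,-0.1,-1.5,0.2,-0.1,0,-1.5,0,0,0,-1.2,0,0,0,-0.8,0,0,0,-0.5,0,0,0,0,0,0,0,0,0]'
python3 - <<'E'
from station import arm
import numpy as np
o=arm.get_obs(); print(o['tool_pos'],o['wrist_force'],o['torque'])
E
```

```text
time_s: 7.2
tool_pos: [0.5517, 0.0086, 0.0829]
tool_rot: [0.995, 0.095, 0.0, 0.0]
wrist_force: [-0.3, 0.2, -2.0]
grip_width: 0.0237
[0.5516599  0.00864601 0.08290302] [-0.32190586  0.1655792  -2.03751663] [ 0.04176507  0.07042924 -0.01414658]
```

```bash
python3 -m crank '[0,0,-0.3,0,0,0,-0.2,0,0,0,-0.1,0,0,0,-0.05,0,0,0,0,0,0,0,0,0]'
```

```text
time_s: 7.8
tool_pos: [0.5513, 0.0087, 0.0761]
tool_rot: [0.995, 0.095, 0.0, 0.0]
wrist_force: [0.4, -0.1, -2.3]
grip_width: 0.0237
```

```bash
python3 -m crank '[0,0,-0.05,0,0,0,-0.05,0,0,0,0,0]'
```

```text
time_s: 8.1
tool_pos: [0.5512, 0.0086, 0.075]
tool_rot: [0.995, 0.095, -0.0, 0.0]
wrist_force: [-0.5, 0.1, -1.2]
grip_width: 0.0239
```

```bash
python3 -m crank '[0,0,-0.05,0,0,0,0,0]'
```

```text
time_s: 8.3
tool_pos: [0.5512, 0.0086, 0.0745]
tool_rot: [0.995, 0.095, -0.0, 0.0]
wrist_force: [-0.3, -0.6, -1.8]
grip_width: 0.0237
```

```bash
python3 -m crank '[0,0,-0.03,0,0,0,0,0]'
```

```text
time_s: 8.5
tool_pos: [0.5512, 0.0086, 0.0742]
tool_rot: [0.995, 0.095, -0.0, 0.0]
wrist_force: [0.4, 0.1, -2.0]
grip_width: 0.0238
```

```bash
python3 -m crank '[0,0,-0.02,0,0,0,0,0]'
```

```text
time_s: 8.7
tool_pos: [0.5512, 0.0087, 0.0741]
tool_rot: [0.995, 0.095, 0.0, 0.0]
wrist_force: [-0.3, 0.4, -2.1]
grip_width: 0.0238
```

```bash
python3 -m crank '[0,0,-0.03,0,0,0,0,0]'
```

```text
time_s: 8.9
tool_pos: [0.5513, 0.0086, 0.0741]
tool_rot: [0.995, 0.095, 0.0, 0.0]
wrist_force: [-0.1, 0.0, 0.8]
grip_width: 0.0238
```

```bash
python3 -m crank '[0,0,-0.02,0,0,0,0,0]'
```

```text
time_s: 9.1
tool_pos: [0.5513, 0.0087, 0.074]
tool_rot: [0.995, 0.095, 0.0, -0.0]
wrist_force: [-2.1, -0.5, 3.8]
grip_width: 0.0236
```

Shoes touched at TCP z 0.0741 (predicted 0.074) and now press with about 5.8 N. Combing along the tray's y, direction (-0.186, 0.983).

```bash
python3 -m crank '[-0.056,0.295,0,0,-0.056,0.295,0,0,-0.056,0.295,0,0,-0.056,0.295,0,0]'
```

```text
time_s: 9.5
tool_pos: [0.5497, 0.0204, 0.074]
tool_rot: [0.995, 0.095, 0.001, 0.0]
wrist_force: [-0.2, -2.7, 5.5]
grip_width: 0.0237
```

```bash
python3 -m crank '[-0.056,0.295,0,0,-0.056,0.295,0,0,-0.056,0.295,0,0,-0.056,0.295,0,0]'
```

```text
time_s: 9.9
tool_pos: [0.5474, 0.0322, 0.074]
tool_rot: [0.995, 0.095, 0.001, 0.0]
wrist_force: [0.6, -2.4, 6.7]
grip_width: 0.0237
```

```bash
python3 -m crank '[-0.056,0.295,0.015,0,-0.056,0.295,0,0,-0.056,0.295,0,0,-0.056,0.295,0,0]'
```

```text
time_s: 10.3
tool_pos: [0.545, 0.0441, 0.074]
tool_rot: [0.995, 0.095, 0.001, 0.0]
wrist_force: [0.4, -2.6, 5.4]
grip_width: 0.0239
```

```bash
python3 -m crank '[-0.056,0.295,0,0,-0.056,0.295,0,0,-0.056,0.295,0,0]'
```

```text
time_s: 10.6
tool_pos: [0.5432, 0.0529, 0.074]
tool_rot: [0.995, 0.095, 0.001, 0.0]
wrist_force: [-0.1, -2.5, 6.0]
grip_width: 0.0234
```

```bash
python3 -m crank '[-0.056,0.295,0.015,0,-0.056,0.295,0,0,-0.056,0.295,0,0,-0.056,0.295,0,0]'
```

```text
time_s: 11.0
tool_pos: [0.5408, 0.0648, 0.074]
tool_rot: [0.995, 0.095, 0.0, 0.0]
wrist_force: [0.9, -2.4, 5.3]
grip_width: 0.0238
```

```bash
python3 -m crank '[-0.056,0.295,0,0,-0.056,0.295,0,0,-0.056,0.295,0,0,-0.056,0.295,0,0]'
```

```text
time_s: 11.4
tool_pos: [0.5385, 0.0767, 0.074]
tool_rot: [0.995, 0.095, 0.0, 0.0]
wrist_force: [-0.4, -1.6, 5.6]
grip_width: 0.0238
```

Run:
```python
from station import arm,cams
import cv2
im=cams.grab_frame("wrist")[:,:,::-1]; cv2.imwrite("pics/w4.png",im)
im=cams.grab_frame("side")[:,:,::-1][175:315,200:340]; cv2.imwrite("pics/s4.png",cv2.resize(im,None,fx=4,fy=4,interpolation=2))
```

```text
(no output)
```

View pics/s4.png

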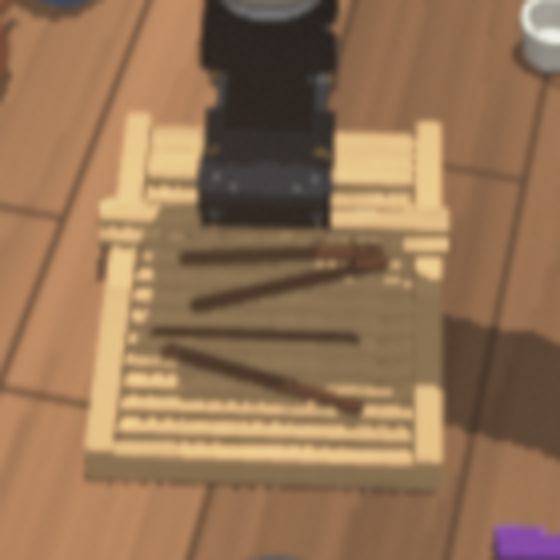

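View pics/w4.png

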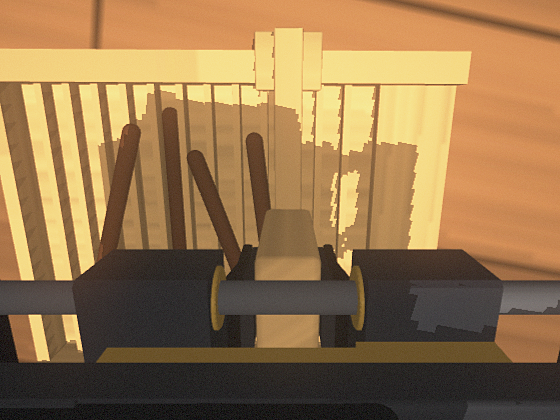

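The pictures show stick1 nearly straight against the teeth (side crop 180–385, 255) and just touching stick2. Forces are fine. Continuing in small steps.

```bash
python3 -m crank '[-0.056,0.295,0.01,0,-0.056,0.295,0,0,-0.056,0.295,0,0,-0.056,0.295,0,0]'
```

```text
time_s: 11.9
tool_pos: [0.5361, 0.0886, 0.074]
tool_rot: [0.995, 0.095, 0.0, 0.0]
wrist_force: [0.8, -1.8, 5.0]
grip_width: 0.0236
```

```bash
python3 -m crank '[-0.056,0.295,0,0,-0.056,0.295,0,0,-0.056,0.295,0,0]'
```

```text
time_s: 12.2
tool_pos: [0.5344, 0.0975, 0.074]
tool_rot: [0.995, 0.095, 0.0, 0.0]
wrist_force: [0.4, -2.3, 5.3]
grip_width: 0.0237
```

```bash
python3 -m crank '[-0.056,0.295,0,0,-0.056,0.295,0,0,-0.056,0.295,0,0]'
```

```text
time_s: 12.5
tool_pos: [0.5327, 0.1063, 0.074]
tool_rot: [0.995, 0.095, 0.0, 0.0]
wrist_force: [0.2, -2.1, 4.9]
grip_width: 0.024
```

Run:
```python
from station import arm,cams
import cv2
im=cams.grab_frame("side")[:,:,::-1][175:315,200:340]; cv2.imwrite("pics/s5.png",cv2.resize(im,None,fx=4,fy=4,interpolation=2))
```

```text
(no output)
```

View pics/s5.png

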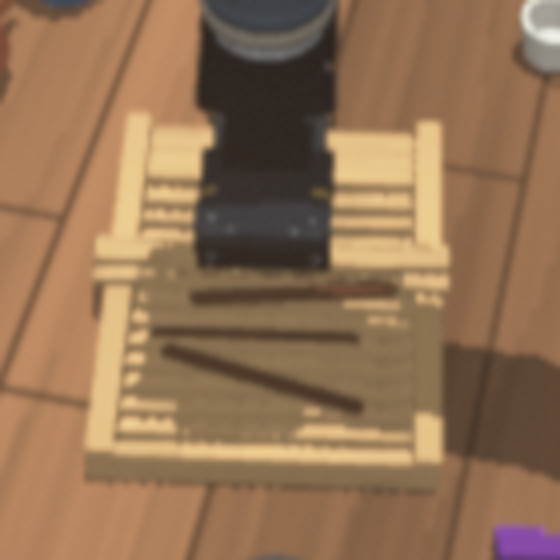

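Stick1 is down and stick2 (190–400, 293) is straightening.

```bash
python3 -m crank '[-0.056,0.295,0,0,-0.056,0.295,0,0,-0.056,0.295,0,0]'
```

```text
time_s: 12.85
tool_pos: [0.531, 0.1151, 0.074]
tool_rot: [0.995, 0.095, 0.0, 0.0]
wrist_force: [0.6, -2.6, 5.7]
grip_width: 0.0235
```

```bash
python3 -m crank '[-0.056,0.295,0,0,-0.056,0.295,0,0,-0.056,0.295,0,0]'
```

```text
time_s: 13.15
tool_pos: [0.5294, 0.124, 0.074]
tool_rot: [0.995, 0.095, 0.0, 0.0]
wrist_force: [-0.8, -2.6, 5.3]
grip_width: 0.0234
```

```bash
python3 -m crank '[-0.056,0.295,0,0,-0.056,0.295,0,0,-0.056,0.295,0,0]'
```

```text
time_s: 13.45
tool_pos: [0.5277, 0.1328, 0.074]
tool_rot: [0.995, 0.095, 0.0, 0.0]
wrist_force: [0.5, -2.3, 5.3]
grip_width: 0.024
```

Run:
```python
from station import arm,cams
import cv2
im=cams.grab_frame("side")[:,:,::-1][175:315,200:340]; cv2.imwrite("pics/s6.png",cv2.resize(im,None,fx=4,fy=4,interpolation=2))
```

```text
(no output)
```

View pics/s6.png

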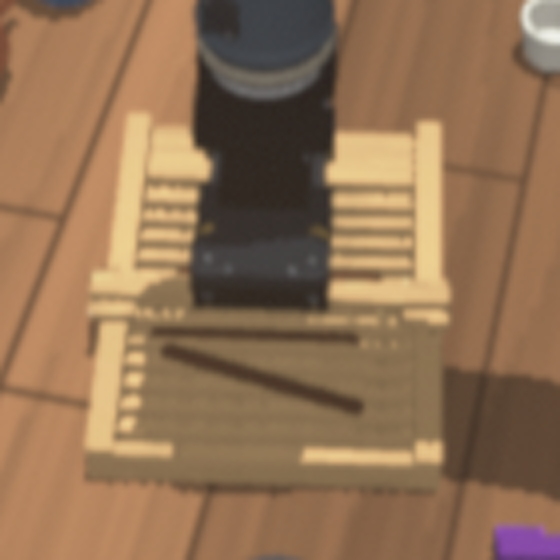

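Stick1 is lying behind the rake in its groove and stick2 is under the bar. Stick3 comes next.

```bash
python3 -m crank '[-0.056,0.295,0,0,-0.056,0.295,0,0,-0.056,0.295,0,0]'
```

```text
time_s: 13.8
tool_pos: [0.526, 0.1416, 0.074]
tool_rot: [0.995, 0.095, 0.0, 0.0]
wrist_force: [0.1, -1.7, 5.3]
grip_width: 0.0236
```

```bash
python3 -m crank '[-0.056,0.295,0,0,-0.056,0.295,0,0,-0.056,0.295,0,0]'
```

```text
time_s: 14.1
tool_pos: [0.5243, 0.1505, 0.074]
tool_rot: [0.995, 0.095, 0.0, 0.0]
wrist_force: [0.3, -2.1, 5.1]
grip_width: 0.0236
```

```bash
python3 -m crank '[-0.056,0.295,0,0,-0.056,0.295,0,0,-0.056,0.295,0,0]'
```

```text
time_s: 14.4
tool_pos: [0.5226, 0.1593, 0.074]
tool_rot: [0.995, 0.095, 0.0, 0.0]
wrist_force: [0.8, -2.1, 5.1]
grip_width: 0.0239
```

Run:
```python
from station import arm,cams
import cv2
im=cams.grab_frame("side")[:,:,::-1][175:315,200:340]; cv2.imwrite("pics/s7.png",cv2.resize(im,None,fx=4,fy=4,interpolation=2))
im=cams.grab_frame("wrist")[:,:,::-1]; cv2.imwrite("pics/w7.png",im)
```

```text
(no output)
```

View pics/s7.png

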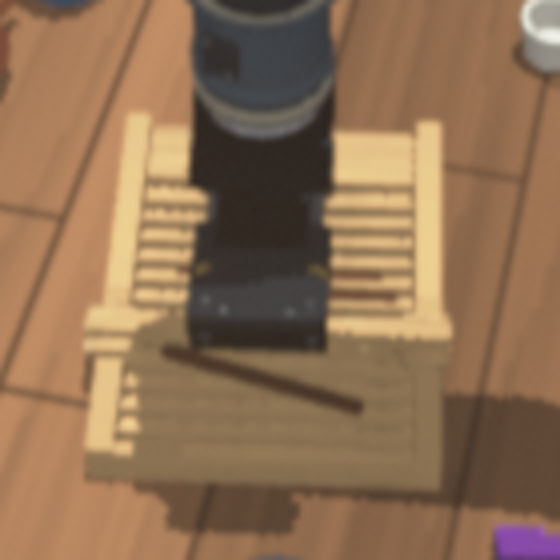

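View pics/w7.png

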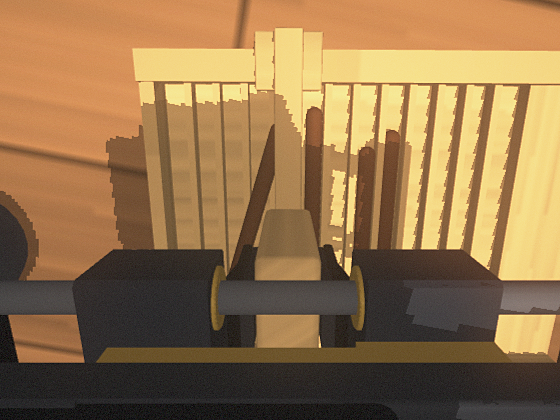

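The wrist view shows three sticks down and parallel behind the bar (columns 314, 366, 391), with stick3 just reaching the teeth. Slower now.

```bash
python3 -m crank '[-0.056,0.295,0,0,-0.056,0.295,0,0,-0.037,0.197,0,0]'
```

```text
time_s: 14.8
tool_pos: [0.5211, 0.1673, 0.074]
tool_rot: [0.995, 0.095, 0.0, 0.0]
wrist_force: [0.0, -2.7, 6.2]
grip_width: 0.0236
```

```bash
python3 -m crank '[-0.037,0.197,0,0,-0.037,0.197,0,0,-0.037,0.197,0,0,-0.037,0.197,0,0]'
```

```text
time_s: 15.2
tool_pos: [0.5196, 0.175, 0.074]
tool_rot: [0.995, 0.095, 0.0, 0.0]
wrist_force: [0.5, -1.7, 5.6]
grip_width: 0.0235
```

```bash
python3 -m crank '[-0.037,0.197,0,0,-0.037,0.197,0,0,-0.037,0.197,0,0,-0.037,0.197,0,0]'
```

```text
time_s: 15.6
tool_pos: [0.5181, 0.1829, 0.0741]
tool_rot: [0.995, 0.095, 0.0, 0.0]
wrist_force: [-0.2, -2.9, 4.4]
grip_width: 0.0238
```

Run:
```python
from station import arm,cams
import cv2
im=cams.grab_frame("side")[:,:,::-1][175:315,200:340]; cv2.imwrite("pics/s8.png",cv2.resize(im,None,fx=4,fy=4,interpolation=2))
```

View pics/s8.png

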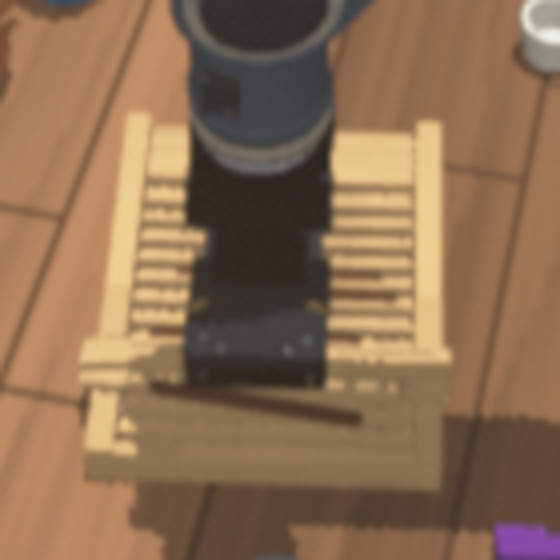

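```bash
python3 -m crank '[-0.037,0.197,0,0,-0.037,0.197,0,0,-0.037,0.197,0,0,-0.037,0.197,0,0]'
```

```text
time_s: 16.05
tool_pos: [0.5166, 0.1908, 0.074]
tool_rot: [0.995, 0.095, -0.0, 0.0]
wrist_force: [-0.1, -2.8, 5.8]
grip_width: 0.0235
```

```bash
python3 -m crank '[-0.037,0.197,0,0,-0.037,0.197,0,0,-0.037,0.197,0,0]'
```

```text
time_s: 16.35
tool_pos: [0.5155, 0.1967, 0.0741]
tool_rot: [0.995, 0.095, -0.0, 0.0]
wrist_force: [-0.8, -2.3, 5.4]
grip_width: 0.0238
```

Run:
```python
from station import arm,cams
import cv2
im=cams.grab_frame("side")[:,:,::-1][175:315,200:340]; cv2.imwrite("pics/s9.png",cv2.resize(im,None,fx=4,fy=4,interpolation=2))
```

```text
(no output)
```

View pics/s9.png

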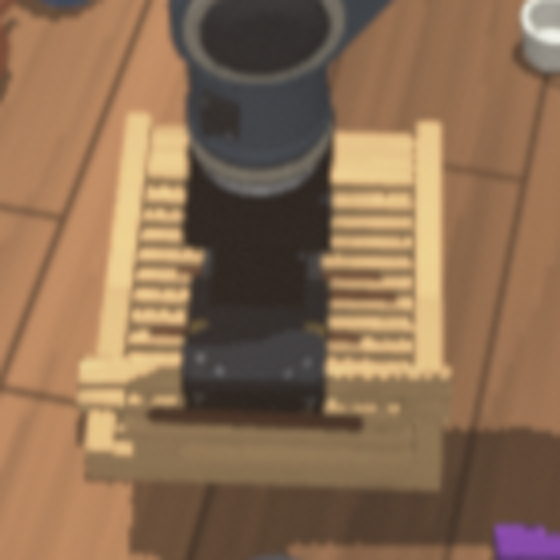

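Stick3 is straight along the teeth (150–360, 418). Carefully on to the wall.

```bash
python3 -m crank '[-0.037,0.197,0,0,-0.037,0.197,0,0,-0.019,0.098,0,0,-0.019,0.098,0,0]'
```

```text
time_s: 16.8
tool_pos: [0.5144, 0.2026, 0.074]
tool_rot: [0.995, 0.095, -0.0, 0.0]
wrist_force: [-0.1, -3.2, 5.9]
grip_width: 0.0235
```

```bash
python3 -m crank '[-0.019,0.098,0,0,-0.019,0.098,0,0,-0.019,0.098,0,0,-0.019,0.098,0,0]'
```

```text
time_s: 17.2
tool_pos: [0.5136, 0.2065, 0.074]
tool_rot: [0.995, 0.095, -0.0, 0.0]
wrist_force: [0.4, -2.6, 5.2]
grip_width: 0.0236
```

```bash
python3 -m crank '[-0.019,0.098,0,0,-0.019,0.098,0,0,-0.019,0.098,0,0,-0.019,0.098,0,0]'
```

```text
time_s: 17.6
tool_pos: [0.5128, 0.2103, 0.074]
tool_rot: [0.995, 0.095, -0.0, 0.0]
wrist_force: [0.6, -2.7, 5.7]
grip_width: 0.0238
```

Run:
```python
from station import arm,cams
import cv2
im=cams.grab_frame("side")[:,:,::-1][175:315,200:340]; cv2.imwrite("pics/s10.png",cv2.resize(im,None,fx=4,fy=4,interpolation=2))
im=cams.grab_frame("wrist")[:,:,::-1]; cv2.imwrite("pics/w10.png",im)
```

```text
(no output)
```

View pics/s10.png

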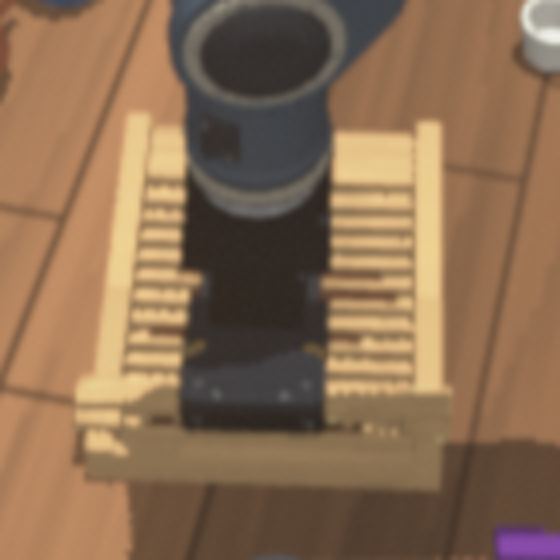

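View pics/w10.png

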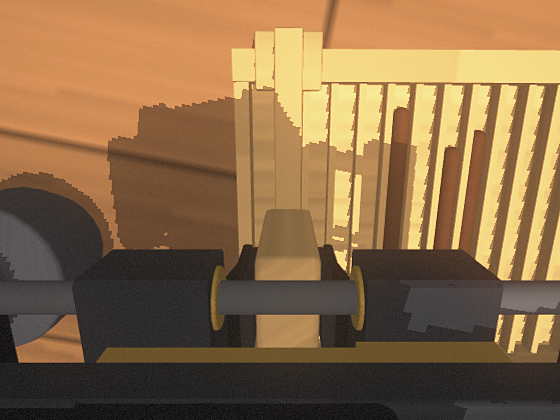

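```bash
python3 -m crank '[-0.019,0.098,0,0,-0.019,0.098,0,0,-0.019,0.098,0,0]'
```

```text
time_s: 18.0
tool_pos: [0.5123, 0.2133, 0.074]
tool_rot: [0.995, 0.095, -0.0, 0.0]
wrist_force: [0.2, -2.0, 5.9]
grip_width: 0.0237
```

```bash
python3 -m crank '[-0.019,0.098,0,0,-0.019,0.098,0,0,-0.019,0.098,0,0,0,0,0,0]'
python3 - <<'E'
from station import arm,cams
import cv2
im=cams.grab_frame("side")[:,:,::-1][235:305,210:330]; cv2.imwrite("pics/s11.png",cv2.resize(im,None,fx=6,fy=6,interpolation=2))
im=cams.grab_frame("scene")[:,:,::-1][160:260,235:345]; cv2.imwrite("pics/c11.png",cv2.resize(im,None,fx=6,fy=6,interpolation=2))
E
```

```text
time_s: 18.4
tool_pos: [0.5116, 0.2165, 0.074]
tool_rot: [0.995, 0.095, -0.0, -0.0]
wrist_force: [-0.3, -0.5, 5.6]
grip_width: 0.0236
```

View pics/s11.png

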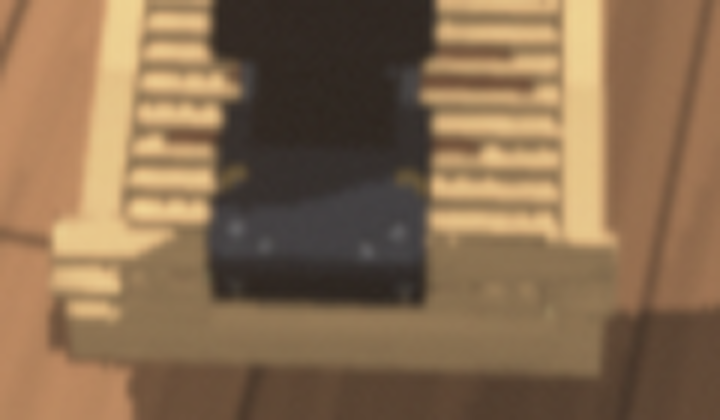

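View pics/c11.png

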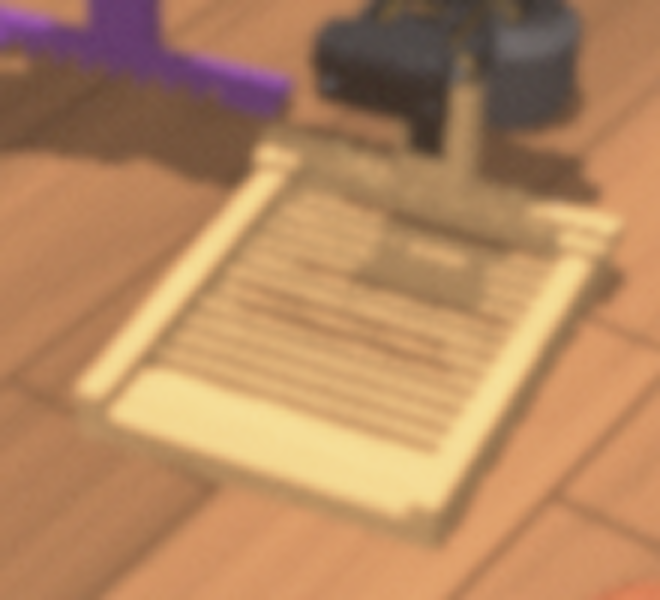

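The rake is 16 mm from the stop face, contact force is steady and there is no jam. Lifting straight up to look.

```bash
python3 -m crank '[0,0,0.2,0,0,0,0.5,0,0,0,1,0,0,0,1.5,0,0,0,2,0,0,0,2,0,0,0,1,0,0,0,0.5,0,0,0,0,0]'
python3 - <<'E'
from station import arm,cams
import cv2
im=cams.grab_frame("side")[:,:,::-1][185:315,200:340]; cv2.imwrite("pics/s12.png",cv2.resize(im,None,fx=5,fy=4.6,interpolation=2))
im=cams.grab_frame("scene")[:,:,::-1][160:260,235:345]; cv2.imwrite("pics/c12.png",cv2.resize(im,None,fx=6,fy=6,interpolation=2))
im=cams.grab_frame("wrist")[:,:,::-1]; cv2.imwrite("pics/w12.png",im)
E
```

```text
time_s: 19.4
tool_pos: [0.5118, 0.2163, 0.1613]
tool_rot: [0.995, 0.095, 0.0, -0.0]
wrist_force: [-0.1, 0.5, -2.4]
grip_width: 0.0235
```

View pics/s12.png

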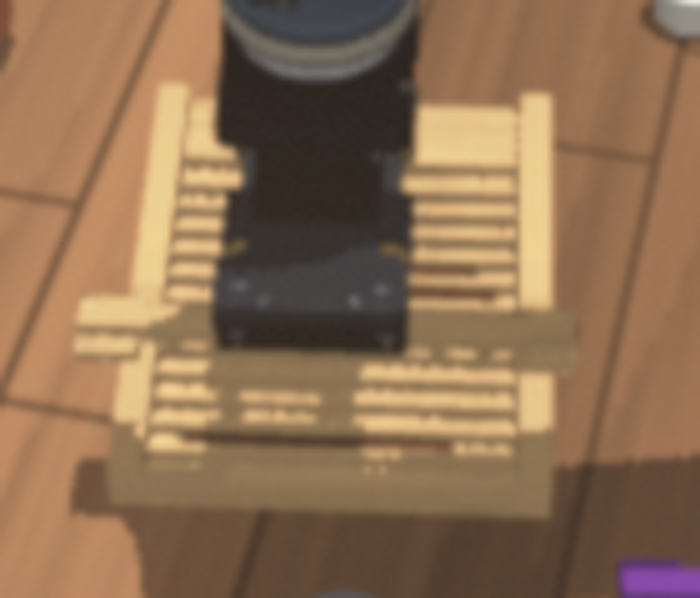

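View pics/c12.png

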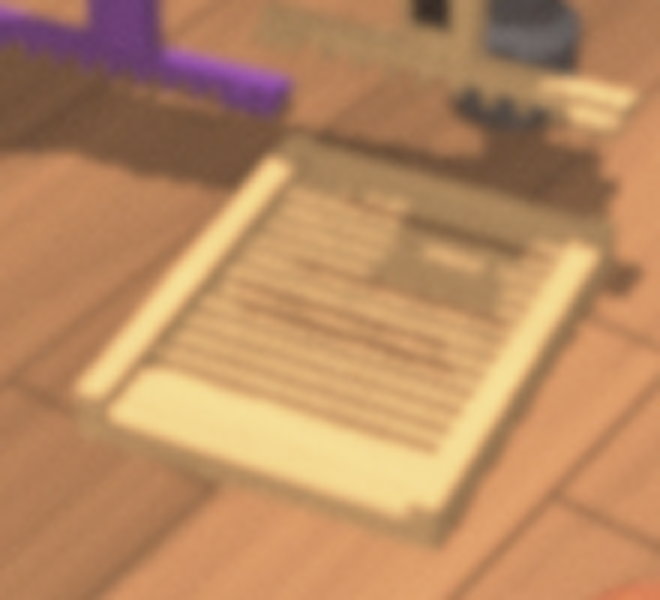

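View pics/w12.png

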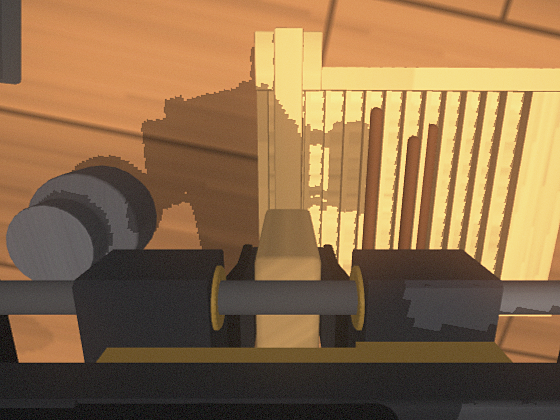

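```bash
python3 -m crank '[-0.05,-1,0,0,-0.1,-2,0,0.3,-0.1,-2.5,0,0.3,-0.1,-2.5,0,0.3,-0.1,-2.5,0,0.3,-0.1,-2.5,0,0.3,-0.1,-2.5,0,0.3,-0.1,-2.5,0,0.3,-0.1,-2.5,0,0.3,-0.1,-2.5,0,0.3,-0.1,-2.5,0,0.3,-0.1,-2.5,0,0.3,-0.1,-2.5,0,0.3,-0.1,-2.5,0,0.3,-0.1,-2.5,0,0.3]'
python3 - <<'E'
from station import arm,cams
import cv2
im=cams.grab_frame("side")[:,:,::-1][185:315,200:340]; cv2.imwrite("pics/s13.png",cv2.resize(im,None,fx=5,fy=4.6,interpolation=2))
im=cams.grab_frame("scene")[:,:,::-1][160:260,235:345]; cv2.imwrite("pics/c13.png",cv2.resize(im,None,fx=6,fy=6,interpolation=2))
E
```

```text
time_s: 21.05
tool_pos: [0.4963, -0.1406, 0.1605]
tool_rot: [0.991, 0.131, -0.001, 0.0]
wrist_force: [0.2, -0.8, -2.4]
grip_width: 0.0237
```

View pics/s13.png

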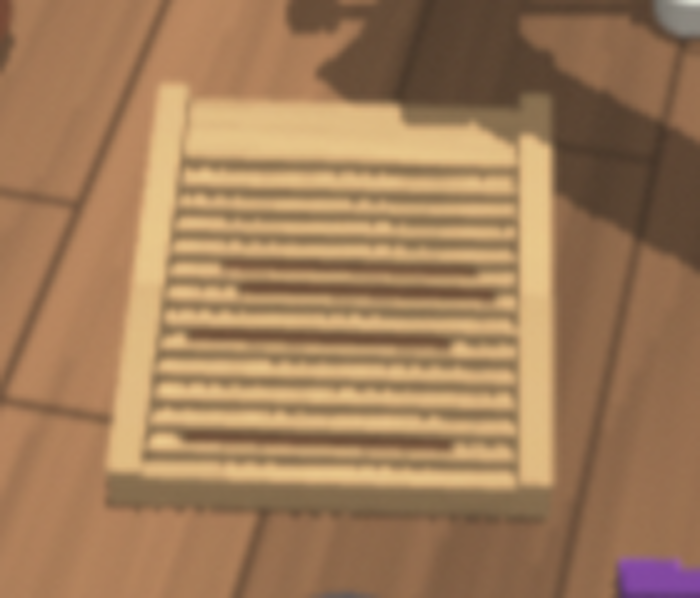

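View pics/c13.png

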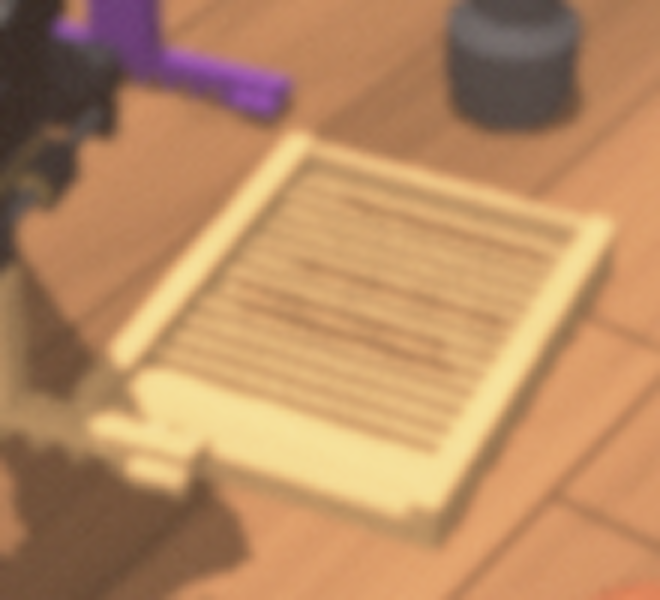

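All four sticks lie in grooves, parallel (side crop rows 270, 293, 340, 440). Moving on to the rest.

```bash
python3 -m crank '[-0.1,-2.4,0,0.2,-0.1,-2.4,0,0.3,-0.1,-2.2,0,0.3,-0.1,-1.8,0,0.2,-0.1,-1.2,0,0.2,-0.1,-0.7,0,0,0,0,0,0,0,0,0,0]'
python3 - <<'E'
from h import *; from station import arm,cams
o=arm.get_obs(); print(o['tool_pos'],np.degrees(R.from_quat(o['tool_rot']).as_euler('xyz')),o['wrist_force'])
E
```

```text
time_s: 21.95
tool_pos: [0.4914, -0.2448, 0.1608]
tool_rot: [0.99, 0.142, -0.0, -0.0]
wrist_force: [-0.5, 0.0, -2.1]
grip_width: 0.0236
[ 0.49139371 -0.24484276  0.16077405] [-1.79949841e+02  3.82283767e-03  1.63554038e+01] [-0.48934299  0.03925023 -2.10470703]
```

```bash
python3 -m crank '[-0.06,-0.18,-1,0,-0.06,-0.18,-2,0,0,0,-2,0,0,0,-1.2,0,0,0,-0.6,0,0,0,-0.3,0,0,0,0,0,0,0,0,0]'
python3 - <<'E'
from h import *; from station import arm,cams
import cv2
o=arm.get_obs(); print(o['tool_pos'],np.degrees(R.from_quat(o['tool_rot']).as_euler('xyz')),o['wrist_force'])
im=cams.grab_frame("side")[:,:,::-1][110:180,255:365]; cv2.imwrite("pics/s14.png",cv2.resize(im,None,fx=7,fy=7,interpolation=2))
im=cams.grab_frame("wrist")[:,:,::-1]; cv2.imwrite("pics/w14.png",im)
E
```

```text
time_s: 22.75
tool_pos: [0.4907, -0.2497, 0.0906]
tool_rot: [0.99, 0.142, 0.001, 0.0]
wrist_force: [0.4, 0.5, -2.8]
grip_width: 0.0237
[ 0.49069484 -0.24971224  0.09063213] [ 1.79946675e+02 -6.82189867e-02  1.63009622e+01] [ 0.39823436  0.52836458 -2.77404195]
```

View pics/s14.png

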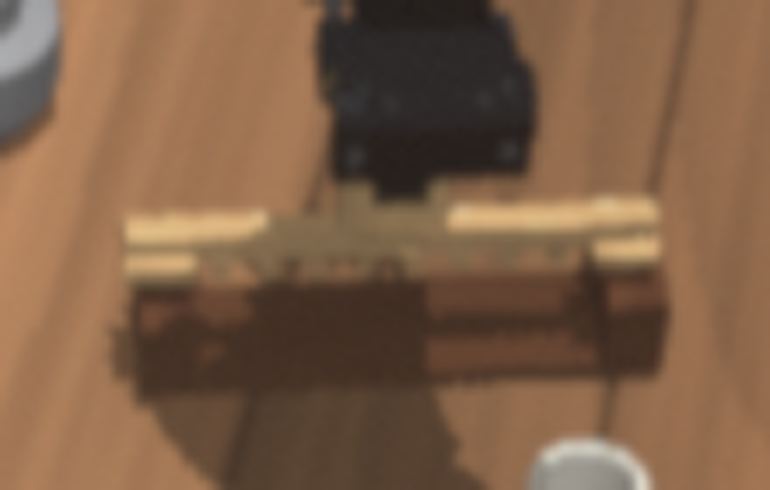

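View pics/w14.png

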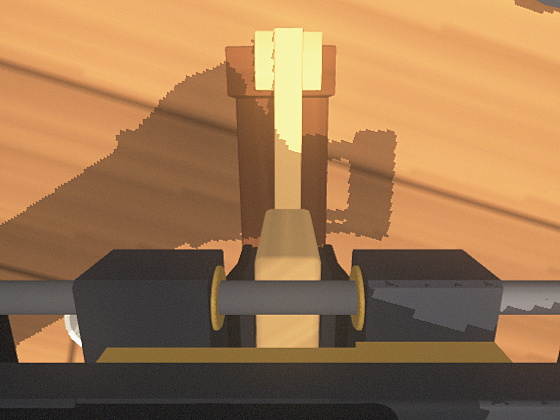

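```bash
python3 -m crank '[0,0.12,-0.3,0,0,0,-0.2,0,0,0,-0.1,0,0,0,-0.05,0,0,0,-0.05,0,0,0,0,0]'
```

```text
time_s: 23.45
tool_pos: [0.4901, -0.2483, 0.0829]
tool_rot: [0.99, 0.142, -0.0, 0.0]
wrist_force: [-0.2, -0.3, -1.2]
grip_width: 0.0237
```

```bash
python3 -m crank '[0,0,-0.05,0,0,0,0,0]'
```

```text
time_s: 23.65
tool_pos: [0.4902, -0.2483, 0.0826]
tool_rot: [0.99, 0.142, 0.0, 0.0]
wrist_force: [0.2, 0.7, -1.4]
grip_width: 0.0236
```

```bash
python3 -m crank '[0,0,-0.03,0,0,0,0,0]'
```

```text
time_s: 23.85
tool_pos: [0.4902, -0.2484, 0.0825]
tool_rot: [0.99, 0.142, 0.0, 0.0]
wrist_force: [-1.4, 0.0, 3.0]
grip_width: 0.024
```

Seated at the original height (0.0825) with light contact. Opening.

```bash
python3 -m crank '[0,0,0,0,0,0,0,0,0,0,0,0,0,0,0,0,0,0,0,0,0,0,0,0,0,0,0,0,0,0,0,0,0,0,0,0,0,0,0,0]' -1 20
```

```text
time_s: 24.85
tool_pos: [0.4901, -0.2483, 0.0822]
tool_rot: [0.99, 0.142, 0.0, 0.0]
wrist_force: [0.1, -0.5, 0.8]
grip_width: 0.0861
```

```bash
python3 -m crank '[0,0,0.5,0,0,0,1,0,0,0,2,0,0,0,3,0,0,0,3,0,0,0,3,0,0,0,2,0,0,0,1,0,0,0,0,0]'
python3 - <<'E'
from h import *; from station import arm,cams
import cv2
im=cams.grab_frame("wrist")[:,:,::-1]; cv2.imwrite("pics/w15.png",im)
im=cams.grab_frame("side")[:,:,::-1]; cv2.imwrite("pics/s15.png",im)
im=cams.grab_frame("scene")[:,:,::-1]; cv2.imwrite("pics/c15.png",im)
E
```

```text
time_s: 25.75
tool_pos: [0.4908, -0.2486, 0.2389]
tool_rot: [0.99, 0.142, 0.002, 0.001]
wrist_force: [0.2, 0.0, -0.7]
grip_width: 0.0872
```

View pics/w15.png

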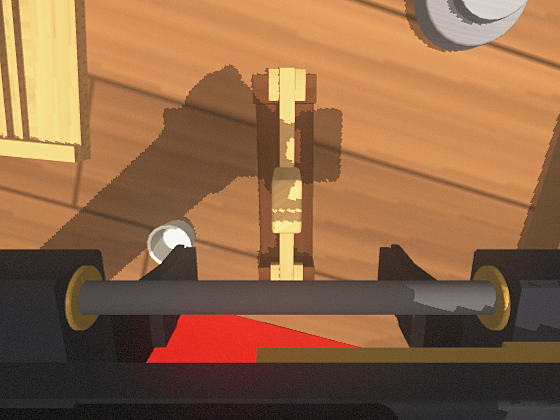

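View pics/s15.png

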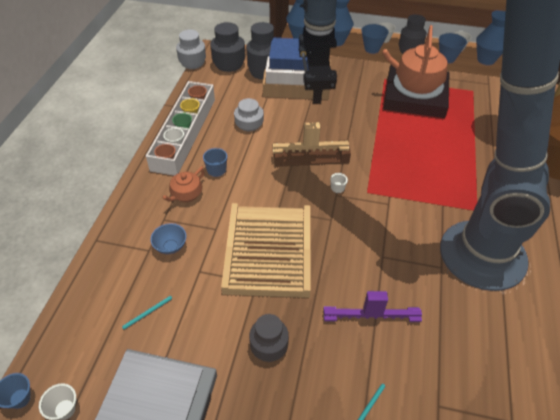

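View pics/c15.png

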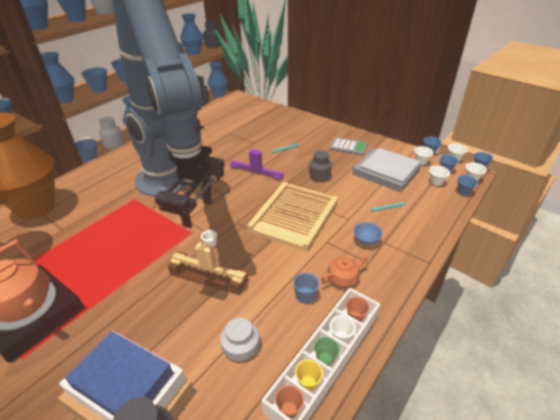

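The rake stands upright on its rest (side 312,148, the same as at the start), the sticks are in their grooves, the other wares have not moved and the gripper is clear. Handing in.

```bash
python3 -c "
from station import arm
print(arm.finish_job())"
```

```text
the job is handed in; nothing more can be done
None
```

The job is done and handed in after about 26 s of the 72 s allowed; the hand-in gave no verdict.

**What I did:** I took the pale rake from its rest and set it on the rims at the open end. I combed it to about 16 mm from the stop wall (25 mm counts as reached). Then I put it back on its rest at the pose I took it from and let go.

**Forces:** The shoes pressed on the rims with about 6–9 N and the pushing force stayed around 2–3 N, read at the end of each short step. Nothing jammed.

**Last checks:**
- **Sticks:** after the rake was clear, close-ups from the side and scene cameras showed all four sticks parallel and down in their grooves.
- **Rake and other wares:** the final pictures show the rake upright on its rest. The other wares look unmoved and the gripper is open and clear above the rake.

**One disagreement:** at the start, the rest's posts measured about 4 mm off along x from where the fitted rake pose put them. I therefore put the rake back where it had stood instead of re-centring it. No check failed.

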